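# Put the optics parts away after the experiment

## Robot

A 7-joint arm with a two-finger parallel gripper is mounted at the origin on the work surface. World frame = base frame: x ahead of the robot, y to its left, z up, the work surface at z = 0. Lengths are in m, angles in rad, forces in N, time in s.
With the tool pointing down it reaches from about 0.425 to 0.95 m from the base axis. Payload 4.7 kg.
Tool frame: the origin (TCP) lies on the mounting face of the last link; the fingertips stand 182 mm ahead of it and the grasp point (between the pads) lies 164 mm ahead of it; y points along the fingers, z is the direction in which the jaws open and shut, and the axes are right-handed (so a half turn about y gives the same grasp; the last joint's range is limited). The gripper opens to 87 mm and grips with 3 to 60 N. Pads are 19 mm wide; open, the fingers measure 117 mm over their backs; the gripper's body (75 mm by 190 mm) begins 51 mm behind the grasp point.
Start: joints at [1.204, 0.469, -0.049, 1.532, 0.024, 1.141, -0.082], TCP at [0.224, -0.637, 0.405] pointing down, gripper open.
Joint ranges: [-2.59, 2.59], [-0.33, 1.99], [-1.39, 1.29], [0.1, 2.45], [-1.04, 4.18], [0.21, 1.99], [-2.66, 2.66]. Speed limits (rad/s): [2.57, 2.57, 3.14, 3.14, 3.14, 3.14, 3.14].

## Interface

Orientations are given as a rotation vector (axis times angle).
In Python, from cell import status, viewer, order gives the robot as it stands.
- The arm moves only by the tool send_rows, never from a script. Its argument "series" is text: rows parted by semicolons, each of 7 numbers parted by spaces: the shift along the tool's x, y, z in mm, then the turn, a rotation vector about the tool's x, y, z in degrees, then the opening, from 0 (shut) to 1 (fully open). A call has exactly 10 rows; each row shifts and turns the pose as measured when the row begins, along the tool's axes as they then stand; what a row does not reach is not made up. A row lasts 1/12 s, in which the tool goes at most 41.7 mm and 7.16 degrees, less where a joint would pass 70% of its speed; a pose out of reach is approached as far as the arm can. A call with a gripper value outside its range is refused whole. The fingers move at their own pace and stop on an object; "grip_force" is the grip in N (left out, the last holds). Time passes only in rows, so rows that do not move let the fingers close, or fill a call up. It gives the time, the measured TCP pose, the force and the opening at its end, in the units of the state.
- status.sense(): the state, without advancing time (a new reading comes with each control period).
- viewer.snapshot(name): name is "side" or "top"; returns a dict with "frame" (480x640x3 uint8, red, green, blue), "depth" (480x640 float32, m along the optical axis (not along the pixel's ray), 0 where there is no reading), "fx", "fy", "cx", "cy" (pixels), "dist_coeffs" ([k1, k2, p1, p2, k3] as OpenCV has them; the pictures are not rectified), "extrinsics" (4x4, takes a point from camera to world coordinates). Camera axes: x right, y up, looking along -z (the intrinsics and any distortion apply to the point x, -y, -z); pixel columns grow to the right and rows downward; lengths in m; the calibration is good to about 2 mm. A picture is of the moment at which its call begins.
- order.job_done(): hands the job in, once; it reports no verdict.
The state is a dict: "time_s": time; "joint_pos": joint angles; "joint_vel": joint speeds; "joint_torque": joint torques, N m; "tcp_pos": TCP position; "ee_rot": TCP orientation; "ft_force": force on the tool from outside, world axes, zero at the start; "ft_torque": the same for the moment, N m; "grip_width": finger opening in m.
Only numpy, scipy, OpenCV 4.12 (cv2) and the standard library are available. Lean on these libraries where they do the work, as an engineer would, in place of code of your own. Each camera call takes 0.05 s, during which the arm holds its last target.

## Task

Clear the optical table: put the mounted lens away first, before moving anything else, lying flat with its glass up inside the round padded dish. Then lay both clamping forks flat (screw head up, not on top of one another) in the plain white rectangular tray, and stand the two pedestal posts upright in the partitioned carton, one in each bay. Set each part down gently rather than dropping it, let go of it, and leave the aligned iris where it stands.

Things in the scene. Friction and masses are not known exactly. Their poses are not given: they have to be found in the camera images.
- lens_mid (a point): Mounted lens: short black ribbed barrel 52 mm in diameter (53 mm over the ribs) and 28 mm high, standing on its flat face, glass disc in the top. Mass about 0.08 kg. This point is its centre, 14 mm above its underside; z is the barrel's axis, up.
- fork_a_mid (a point): Clamping fork: dark steel flat bar 72 x 30 x 14 mm lying flat, with a 10 mm slot open at its +x end and a bright screw head (13 mm across, 6 mm high) on top near its -x end. Mass about 0.17 kg. This point is the centre of the bar, 7 mm above its underside; x along the 72 mm length, y across the 30 mm width, z up.
- fork_b_mid (a point): The other clamping fork, identical: dark steel flat bar 72 x 30 x 14 mm lying flat, with a 10 mm slot open at its +x end and a bright screw head (13 mm across, 6 mm high) on top near its -x end. Mass about 0.17 kg. This point is the centre of the bar, 7 mm above its underside; x along the 72 mm length, y across the 30 mm width, z up.
- post_a_mid (a point): Pedestal post: bright steel round pillar standing upright, 80 mm tall, shaft 30 mm in diameter, with a foot flange 40 mm in diameter and 8 mm high. Mass about 0.3 kg. This point is on its axis half-way up, 40 mm above its underside; z up along the post.
- post_b_mid (a point): The other pedestal post, identical: bright steel round pillar standing upright, 80 mm tall, shaft 30 mm in diameter, with a foot flange 40 mm in diameter and 8 mm high. Mass about 0.3 kg. This point is on its axis half-way up, 40 mm above its underside; z up along the post.
- dish: Round white dish with a grey padded floor, fixed to the table: 130 mm outer diameter, 122 mm inside, wall 4 mm, rim 16 mm above the table, inner floor 6 mm above the table. Origin at the centre of its underside, on the table; z up.
- tray: Plain white rectangular open tray without dividers, fixed: outside 110 mm along its x and 170 mm along its y, walls 4 mm thick and 22 mm high, inner floor 4 mm above the table. Origin at the centre of its underside, on the table; z up.
- carton: Low open cardboard carton with one divider, fixed: outside 95 mm along its x and 170 mm along its y, walls 4 mm thick and 35 mm high, inner floor 4 mm above the table. The divider (4 mm thick, as high as the walls) stands across the middle at y = 0, making two bays 79 mm (y) by 87 mm (x) centred at y = -41.5 and +41.5 mm. Origin at the centre of its underside, on the table; z up.
- iris_base (a point): Aligned iris, to be left alone: a 36 mm square grey base block 22 mm high with a thin steel post and a black ring 36 mm across on it, 86 mm tall in all, heavy (0.8 kg) but not fastened. This point is the centre of the base block, 11 mm above the table; z up.

How it is judged:
On the way, in this order (a step that is already met when the one before it is completed fails the run):
1. the lens lies flat in the round dish, released (horizontal distance between lens_mid and dish below 0.04 m and z of lens_mid in the frame of dish between 0.015 and 0.025 m and angle between lens_mid's own z axis and vertical below 0.15 rad and linear speed of lens below 0.02 m/s and contact force between the fingers and lens below 0.1 N), for 0.2 s.
2. forks in the tray and posts in the carton (x of fork_a_mid in the frame of tray between -0.046 and 0.046 m and y of fork_a_mid in the frame of tray between -0.076 and 0.076 m and z of fork_a_mid in the frame of tray between 0.006 and 0.0155 m and angle between each of fork_a_mid, fork_b_mid's own z axis and vertical below 0.15 rad and x of fork_b_mid in the frame of tray between -0.046 and 0.046 m and y of fork_b_mid in the frame of tray between -0.076 and 0.076 m and z of fork_b_mid in the frame of tray between 0.006 and 0.0155 m and ((x of post_a_mid in the frame of carton between -0.036 and 0.036 m and y of post_a_mid in the frame of carton between 0.012 and 0.072 m and z of post_a_mid in the frame of carton between 0.039 and 0.049 m and angle between each of post_a_mid, post_b_mid's own z axis and vertical below 0.15 rad and x of post_b_mid in the frame of carton between -0.036 and 0.036 m and y of post_b_mid in the frame of carton between -0.072 and -0.012 m and z of post_b_mid in the frame of carton between 0.039 and 0.049 m) or (x of post_a_mid in the frame of carton between -0.036 and 0.036 m and y of post_a_mid in the frame of carton between -0.072 and -0.012 m and z of post_a_mid in the frame of carton between 0.039 and 0.049 m and angle between each of post_a_mid, post_b_mid's own z axis and vertical below 0.15 rad and x of post_b_mid in the frame of carton between -0.036 and 0.036 m and y of post_b_mid in the frame of carton between 0.012 and 0.072 m and z of post_b_mid in the frame of carton between 0.039 and 0.049 m))), for 0.2 s.
At the end, for the whole second after the job is handed in: Lens flat, glass up, on the dish floor within 40 mm of its centre; both forks flat on the tray floor, screw up; one post upright on the floor of each carton bay (all within 0.15 rad); iris upright and within 12 mm of its start; all parts released and at rest (all of step 1 and all of step 2 and distance of iris_base from where it was at the start of the episode below 0.012 m and angle between iris_base's own z axis and vertical below 0.15 rad and linear speed of each of fork_a, fork_b, post_a, post_b below 0.02 m/s and contact force between the fingers and fork_a below 0.1 N and contact force between the fingers and fork_b below 0.1 N and contact force between the fingers and post_a below 0.1 N and contact force between the fingers and post_b below 0.1 N); the robot touches nothing.
It fails at once if a fork or post is moved more than 20 mm before the lens lies in its dish (not (horizontal distance between lens_mid and dish below 0.04 m and z of lens_mid in the frame of dish between 0.015 and 0.025 m and angle between lens_mid's own z axis and vertical below 0.15 rad) and distance of any of fork_a_mid, fork_b_mid, post_a_mid, post_b_mid from where it was at the start of the episode above 0.02 m).
It fails at once if a part is dropped (falls free at more than 0.7 m/s, a drop of some 25 mm) ((linear speed of lens above 0.7 m/s and contact force between the fingers and lens below 0.1 N) or (linear speed of fork_a above 0.7 m/s and contact force between the fingers and fork_a below 0.1 N) or (linear speed of fork_b above 0.7 m/s and contact force between the fingers and fork_b below 0.1 N) or (linear speed of post_a above 0.7 m/s and contact force between the fingers and post_a below 0.1 N) or (linear speed of post_b above 0.7 m/s and contact force between the fingers and post_b below 0.1 N)).
It fails at once if the iris is pushed more than 12 mm or tipped (not (distance of iris_base from where it was at the start of the episode below 0.012 m and angle between iris_base's own z axis and vertical below 0.15 rad)).
It also fails if it takes over 128 s, if anything falls off the work surface, if the arm or the gripper's body presses on something with over 40 N, if the wrist force passes 120 N, or if a joint passes its speed limit or range.

## Working session

There is one attempt and no reset: what is moved stays moved. The work goes in short steps, Python scripts to look and compute and a tool call to move; the robot and the scene stay as the last step left them, time stands still between calls to the robot, and variables do not carry over. Pictures are saved under pics/ and viewed, and the job is handed in when it is done.

Besides the shell and the picture viewer there is one more tool, called after ">>>" as name(argument=value, ...) on one line, values as JSON. send_rows: Moves the arm, as the interface text tells. Its arguments: {"type":"object","properties":{"series":{"type":"string"},"grip_force":{"type":"number"}},"required":["series"]}

```bash
ls; mkdir -p pics
cat > h.py <<'E'
import numpy as np, cv2
from cell import status, viewer, order
from scipy.spatial.transform import Rotation as R
def snap(n):
    s=viewer.snapshot(n); np.savez('/tmp/%s.npz'%n,**s); return s
def save(s,f): cv2.imwrite('pics/'+f,s['frame'][:,:,::-1])
def K(s): return np.array([[s['fx'],0,s['cx']],[0,s['fy'],s['cy']],[0,0,1]])
def ray(s,u,v):
    p=cv2.undistortPoints(np.array([[[u,v]]],float),K(s),np.array(s['dist_coeffs']))[0,0]
    return np.array([p[0],-p[1],-1])
def pt(s,u,v):  # by depth
    d=float(s['depth'][int(round(v)),int(round(u))]); T=np.array(s['extrinsics']); return T[:3,:3]@(ray(s,u,v)*d)+T[:3,3]
def atz(s,u,v,z):
    T=np.array(s['extrinsics']); r=T[:3,:3]@ray(s,u,v); return T[:3,3]+r*(z-T[2,3])/r[2]
def cloud(s):
    h,w=s['depth'].shape; uv=np.stack(np.meshgrid(np.arange(w),np.arange(h)),-1).reshape(-1,1,2).astype(float)
    p=cv2.undistortPoints(uv,K(s),np.array(s['dist_coeffs']))[:,0]; d=s['depth'].reshape(-1,1)
    c=np.c_[p[:,:1],-p[:,1:],-np.ones((len(p),1))]*d; T=np.array(s['extrinsics'])
    P=(c@T[:3,:3].T+T[:3,3]).reshape(h,w,3); P[s['depth']==0]=np.nan; return P
E
python3 - <<'E'
from h import *
for n in ('top','side'):
    s=snap(n); save(s,n+'0.png'); print(n,np.round(s['extrinsics'],3),s['fx'],s['dist_coeffs'])
st=status.sense(); print(st); print(np.round(R.from_rotvec(st['ee_rot']).as_matrix(),3))
E
```

```text
pics
top [[-0.025  0.986 -0.164  0.401]
 [-0.999 -0.03  -0.024 -0.016]
 [-0.029  0.163  0.986  1.   ]
 [ 0.     0.     0.     1.   ]] 539.160339649682 [-0.12130524  0.          0.          0.          0.        ]
side [[ 0.831  0.406 -0.38   0.21 ]
 [-0.556  0.587 -0.588 -0.499]
 [-0.016  0.7    0.714  0.657]
 [ 0.     0.     0.     1.   ]] 479.13378295637153 [-0.00186341  0.          0.          0.          0.        ]
{'time_s': 0.1, 'joint_pos': array([ 1.20410339,  0.46938245, -0.04860376,  1.53349401,  0.02410337,
        1.14102457, -0.0822724 ]), 'joint_vel': array([-0.000185  , -0.00271497, -0.00030471, -0.00402515, -0.00024402,
        0.00025252,  0.00076513]), 'joint_torque': array([ 5.69633594e-04, -5.09166706e+01, -8.11129482e-02, -2.36827773e+01,
       -6.14388194e-02,  3.44453158e-02,  8.11114955e-05]), 'tcp_pos': array([ 0.2236624 , -0.63666172,  0.4038236 ]), 'ee_rot': array([-0.34799603,  2.04003536, -2.03654576]), 'ft_force': array([-0.12653759, -0.35409353, -0.19381191]), 'ft_torque': array([-0.03782172, -0.02359084, -0.07290545]), 'grip_width': 0.08708234668973394}
[[-0.943 -0.001  0.331]
 [-0.331  0.002 -0.943]
 [ 0.    -1.    -0.002]]
```

View pics/top0.png

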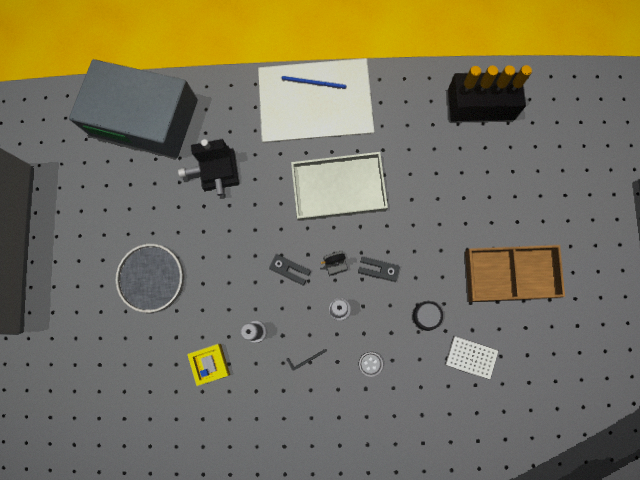

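View pics/side0.png

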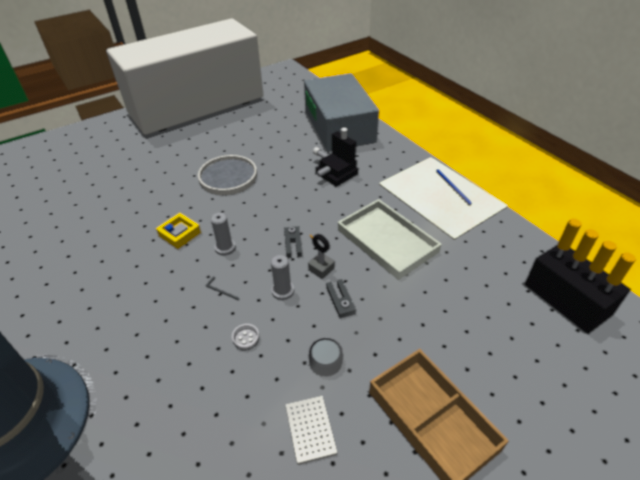

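The top picture shows the lens (428,316), dish (150,278), tray (340,186), carton (516,273), forks (291,268) and (379,269), posts (340,309) and (253,331), and the iris (334,263) between the forks. I'll enlarge it and measure.

Run:
```python
from h import *
s=dict(np.load('/tmp/top.npz')); P=cloud(s)
f=s['frame'][:,:,::-1]
cv2.imwrite('pics/c1.png',cv2.resize(f[235:355,225:415],None,fx=4,fy=4,interpolation=cv2.INTER_CUBIC))
cv2.imwrite('pics/c2.png',cv2.resize(f[140:340,380:580],None,fx=3,fy=3,interpolation=cv2.INTER_CUBIC))
for nm,u,v in [('table',450,220),('lens',428,316),('dish',150,278),('tray',340,186),('cart1',490,273),('cart2',540,273),('forkA',291,268),('forkB',379,269),('postA',340,309),('postB',253,331),('iris',334,263)]:
    print(nm,np.round(pt(s,u,v),4))
def blob(nm,u0,v0,u1,v1,zl,zh):
    Q=P[v0:v1,u0:u1]; m=(Q[...,2]>zl)&(Q[...,2]<zh)
    n,l,st,c=cv2.connectedComponentsWithStats(m.astype(np.uint8))
    for k in range(1,n):
        if st[k,4]<25: continue
        q=Q[l==k]; r=cv2.minAreaRect((q[:,:2]*1000).astype(np.float32))
        print(nm,st[k,4],'c',np.round(r[0],1),'sz',np.round(r[1],1),'ang',round(r[2],1),'z',np.round(np.percentile(q[:,2],[5,50,95]),4),'mean',np.round(q.mean(0),4))
blob('lens',400,290,455,340,.02,.04)
blob('dish',105,235,195,320,.011,.03)
blob('tray',285,145,395,225,.015,.03)
blob('cart',460,240,572,305,.028,.05)
blob('forkA',262,245,316,292,.008,.018)
blob('forkB',352,250,405,288,.008,.018)
blob('postA',322,290,360,325,.074,.09)
blob('postB',235,312,272,345,.074,.09)
blob('iris',315,245,352,280,.015,.1)
```

```text
table [ 0.6053 -0.2232 -0.0028]
lens [ 0.4251 -0.167   0.0264]
dish [0.5095 0.3488 0.0046]
tray [ 0.6762 -0.0162  0.0043]
cart1 [ 0.5008 -0.2897  0.0073]
cart2 [ 0.4983 -0.3869  0.0014]
forkA [ 0.5223  0.0802 -0.0019]
forkB [ 0.5154 -0.0841  0.0011]
postA [ 0.4399 -0.01    0.0807]
postB [0.4062 0.1388 0.0806]
iris [ 0.5224 -0.0015  0.0534]
lens 653 c [ 427.1 -167.6] sz [50.1 50.4] ang 88.1 z [0.0242 0.0273 0.0303] mean [ 0.4269 -0.1675  0.0272]
dish 322 c [518.7 357.1] sz [104.9 128.4] ang 43.5 z [0.0116 0.014  0.0172] mean [0.5251 0.365  0.0142]
dish 130 c [471.7 310.5] sz [22.  91.7] ang 45.8 z [0.0116 0.014  0.0169] mean [0.4701 0.3085 0.0142]
tray 761 c [674.8 -13.8] sz [111.9 171.3] ang 5.2 z [0.0161 0.0201 0.023 ] mean [ 0.6749 -0.0143  0.0199]
cart 868 c [ 497.3 -332. ] sz [ 95.5 171.7] ang 0.7 z [0.0291 0.0334 0.0363] mean [ 0.4987 -0.3316  0.0331]
forkA 493 c [518.3  82.4] sz [71.7 30.1] ang 62.8 z [0.0095 0.0125 0.0162] mean [0.5195 0.0848 0.0125]
forkB 505 c [514.4 -82.7] sz [71.9 30.6] ang 74.4 z [0.0097 0.0128 0.0162] mean [ 0.5133 -0.0851  0.0129]
postA 220 c [443.1  -8. ] sz [26.5 27.7] ang 43.8 z [0.0759 0.0786 0.0814] mean [ 0.4432 -0.0084  0.0787]
postB 225 c [405.6 147.3] sz [26.3 28.8] ang 88.5 z [0.0756 0.0788 0.0813] mean [0.4061 0.147  0.0786]
iris 398 c [5.267e+02 3.000e-01] sz [36.4 42.7] ang 15.9 z [0.0184 0.0226 0.084 ] mean [ 0.5242 -0.0032  0.0432]
```

View pics/c1.png

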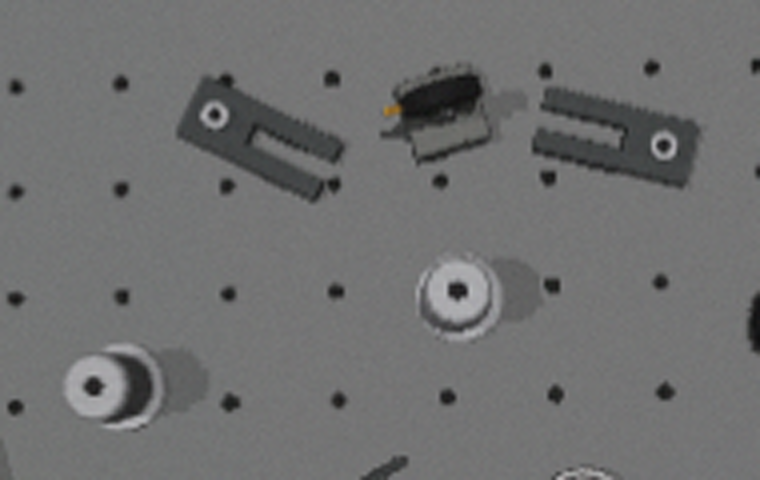

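```bash
cat >> h.py <<'E'
def tgt(x,y,z,yaw=None):
    """z = grasp point height; yaw = wanted angle of tool z axis in world (deg)"""
    st=status.sense(); M=R.from_rotvec(st['ee_rot']).as_matrix()
    tcp=np.array(st['tcp_pos']); g=tcp+M[:,1]*.164
    goal=np.array([x,y,z])
    if yaw is None: yaw=np.degrees(np.arctan2(M[1,2],M[0,2]))
    a=np.radians(yaw); zt=np.array([np.cos(a),np.sin(a),0]); yt=np.array([0,0,-1.]); G=np.c_[np.cross(yt,zt),yt,zt]
    d=M.T@(goal-yt*.164-tcp); r=R.from_matrix(M.T@G).as_rotvec(degrees=True)
    print('t',round(st['time_s'],2),'grasp pt',np.round(g,4),'w',round(st['grip_width'],4),'F',np.round(st['ft_force'],1),'zyaw',round(float(np.degrees(np.arctan2(M[1,2],M[0,2]))),1))
    print('shift mm',np.round(d*1000,1),'turn',np.round(r,1))
E
python3 - <<'E'
from h import *
from scipy.optimize import least_squares
for n in ('top','side'):
    s=dict(np.load(f'/tmp/{n}.npz')); P=cloud(s); print(n)
    z=P[...,2]
    def near(x,y,r,zl,zh): 
        return P[(np.hypot(P[...,0]-x,P[...,1]-y)<r)&(z>zl)&(z<zh)]
    q=near(.505,.347,.08,.010,.03)
    f=least_squares(lambda p:np.hypot(q[:,0]-p[0],q[:,1]-p[1])-.063,[.505,.347],loss='soft_l1',f_scale=.002); print('dish',f.x.round(4),len(q))
    for nm,x,y,zl,r,rr in [('lens',.427,-.1675,.022,.04,.026),('postA',.443,-.008,.072,.03,.015),('postB',.406,.147,.072,.03,.015)]:
        q=near(x,y,r,zl,zl+.015); c=cv2.minEnclosingCircle((q[:,:2]*1000).astype(np.float32)); print(nm,np.round(c,1) if 0 else c,q.mean(0).round(4))
    for nm,x,y,zl,r in [('forkA',.518,.082,.008,.045),('forkB',.514,-.083,.008,.045),('tray',.675,-.014,.015,.11),('cart',.498,-.332,.027,.11)]:
        q=near(x,y,r,zl,zl+.012); print(nm,cv2.minAreaRect((q[:,:2]*1000).astype(np.float32)))
    q=near(.515,0,.035,.015,.026); print('irisbase',cv2.minAreaRect((q[:,:2]*1000).astype(np.float32)))
tgt(.427,-.1675,.12,-90)
E
```

```text
top
dish [0.5093 0.3483] 495
lens ((426.7821044921875, -167.36561584472656), 26.15741729736328) [ 0.4269 -0.1676  0.0273]
postA ((442.9012756347656, -8.33071517944336), 14.345855712890625) [ 0.4431 -0.0084  0.0786]
postB ((405.928466796875, 147.18826293945312), 14.762598037719727) [0.406  0.1469 0.0785]
forkA ((518.2633666992188, 82.36650848388672), (71.65208435058594, 30.1163330078125), 62.75764846801758)
forkB ((514.44970703125, -82.74398040771484), (71.86611938476562, 30.649019241333008), 74.42369079589844)
tray ((674.7918701171875, -13.800300598144531), (111.94134521484375, 171.2854766845703), 5.236969947814941)
cart ((497.32061767578125, -331.9537353515625), (95.46786499023438, 171.7699432373047), 0.6730653047561646)
irisbase ((527.456787109375, -2.9707374572753906), (36.151580810546875, 35.50452423095703), 15.944422721862793)
side
dish [0.5098 0.3491] 424
lens ((426.5438537597656, -166.8074951171875), 26.485809326171875) [ 0.4256 -0.1683  0.028 ]
postA ((441.94281005859375, -7.005898475646973), 15.823460578918457) [ 0.4419 -0.0099  0.0788]
postB ((406.2637023925781, 147.17041015625), 15.036144256591797) [0.4053 0.145  0.0787]
forkA ((518.7078247070312, 82.35550689697266), (76.07402038574219, 29.780261993408203), 62.66110610961914)
forkB ((514.9095458984375, -82.38319396972656), (72.77381896972656, 30.184341430664062), 74.2169418334961)
tray ((675.2357177734375, -11.876869201660156), (114.23707580566406, 173.96714782714844), 5.387491703033447)
cart ((497.9793701171875, -329.8888244628906), (97.22689056396484, 171.31912231445312), 0.7408580780029297)
irisbase ((528.00439453125, -2.5401134490966797), (37.14768981933594, 36.484859466552734), 14.196746826171875)
t 0.1 grasp pt [ 0.2236 -0.6364  0.2398] w 0.0871 F [-0.1 -0.4 -0.2] zyaw -70.6
shift mm [-347.4  120.4 -375. ] turn [ 0.1 19.4  0. ]
```

>>> send_rows(series="-25 0 -28 0 4 0 1;-25 0 -28 0 4 0 1;-25 0 -28 0 4 0 1;-25 0 -28 0 4 0 1;-25 0 -28 0 3.4 0 1;-15 5 -35 0 0 0 1;-15 5 -35 0 0 0 1;-15 5 -35 0 0 0 1;-15 5 -35 0 0 0 1;-15 5 -35 0 0 0 1", grip_force=20)

```text
time_s: 0.93
tcp_pos: [0.398, -0.2976, 0.3725]
ee_rot: [-0.035, -2.198, 2.197]
ft_force: [0.7, 0.6, -0.8]
grip_width: 0.0871
```

```bash
python3 -c "
from h import *
tgt(.4265,-.1672,.08,-90)"
```

```text
t 0.93 grasp pt [ 0.3968 -0.2975  0.2085] w 0.0871 F [ 0.7  0.6 -0.8] zyaw -92.3
shift mm [ -24.3  128.4 -131.4] turn [ 0.  -2.3  0.4]
```

>>> send_rows(series="-4 10 -24 0 -1 0.2 1;-4 10 -24 0 -1 0.2 1;-4 15 -22 0 0 0 1;-4 20 -20 0 0 0 1;-4 20 -20 0 0 0 1;-3 20 -15 0 0 0 1;-1 20 -8 0 0 0 1;0 13 0 0 0 0 1;0 0 0 0 0 0 1;0 0 0 0 0 0 1")

```text
time_s: 1.77
tcp_pos: [0.4261, -0.1462, 0.2387]
ee_rot: [-0.02, 2.217, -2.207]
ft_force: [0.2, 0.1, 0.5]
grip_width: 0.0869
```

```bash
python3 -c "
from h import *
tgt(.4265,-.1672,.026,-90)
s=snap('side');save(s,'s1.png')"
```

```text
t 1.77 grasp pt [ 0.4262 -0.1455  0.0747] w 0.0869 F [0.2 0.1 0.5] zyaw -89.0
shift mm [ 0.1 48.6 21.2] turn [ 0.2  1.  -0. ]
```

View pics/s1.png

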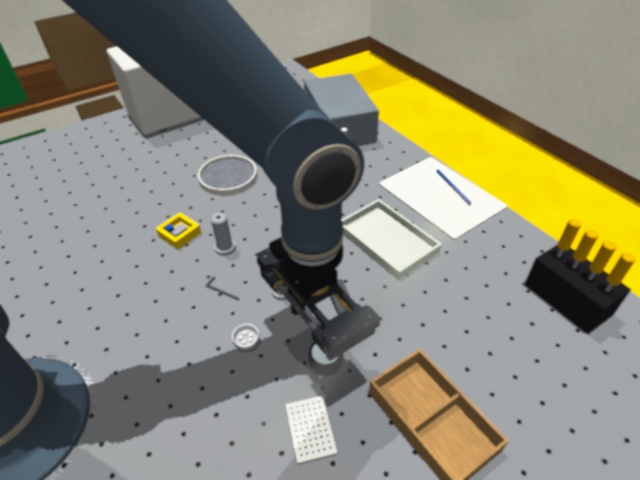

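The gripper hangs just above the lens at (325,355) and is about 21 mm too far in +y. I'll correct that, then go down.

>>> send_rows(series="0 0 10 0 1 0 1;0 0 9 0 0 0 1;0 0 2 0 0 0 1;0 0 0 0 0 0 1;0 0 0 0 0 0 1;0 10 0 0 0 0 1;0 10 0 0 0 0 1;0 6 0 0 0 0 1;0 0 0 0 0 0 1;0 0 0 0 0 0 1")

```text
time_s: 2.65
tcp_pos: [0.427, -0.173, 0.2137]
ee_rot: [-0.017, -2.222, 2.221]
ft_force: [0.2, -0.1, 0.1]
grip_width: 0.0871
```

```bash
python3 -c "
from h import *
tgt(.4265,-.1672,.026,-90)"
```

```text
t 2.65 grasp pt [ 0.4283 -0.173   0.0497] w 0.0871 F [ 0.2 -0.1  0.1] zyaw -90.5
shift mm [ 0.8 23.6 -5.8] turn [ 0.  -0.5 -0.4]
```

>>> send_rows(series="0 0 -4 0 -0.4 -0.4 1;0 0 -1 0 0 0 1;0 0 0 0 0 0 1;0 8 0 0 0 0 1;0 8 0 0 0 0 1;0 6 0 0 0 0 1;0 2 0 0 0 0 1;0 0 0 0 0 0 1;0 0 0 0 0 0 1;0 0 0 0 0 0 1")

```text
time_s: 3.48
tcp_pos: [0.4272, -0.1666, 0.1864]
ee_rot: [-0.003, 2.223, -2.22]
ft_force: [0.5, -0.9, -0.0]
grip_width: 0.087
```

```bash
python3 -c "
from h import *
tgt(.4265,-.1672,.026,-90)"
```

```text
t 3.48 grasp pt [ 0.427  -0.1664  0.0224] w 0.087 F [ 0.5 -0.9 -0. ] zyaw -89.9
shift mm [ 0.7 -3.6  0.6] turn [0.1 0.1 0.1]
```

>>> send_rows(series="0 0 0 0 0 0 0;0 0 0 0 0 0 0;0 0 0 0 0 0 0;0 0 0 0 0 0 0;0 0 0 0 0 0 0;0 0 0 0 0 0 0;0 -5 0 0 0 0 0;0 -8 0 0 0 0 0;0 -10 0 0 0 0 0;0 -10 0 0 0 0 0")

```text
time_s: 4.32
tcp_pos: [0.4266, -0.1665, 0.2209]
ee_rot: [0.006, -2.222, 2.218]
ft_force: [0.0, 0.2, -1.3]
grip_width: 0.0515
```

```bash
python3 -c "
from h import *
tgt(.5095,.3485,.14,-90)"
```

```text
t 4.32 grasp pt [ 0.4259 -0.1662  0.0569] w 0.0515 F [ 0.   0.2 -1.3] zyaw -89.9
shift mm [ -83.4  -82.4 -515.1] turn [0.1 0.1 0.2]
```

>>> send_rows(series="0 -25 0 0 0 0 0;0 -30 0 0 0 0 0;0 -20 -5 0 0 0 0;0 -10 -15 0 0 0 0;0 0 -25 0 0 0 0;-5 0 -32 0 0 0 0;-8 0 -35 0 0 0 0;-8 0 -35 0 0 0 0;-8 0 -35 0 0 0 0;-8 0 -35 0 0 0 0")

```text
time_s: 5.15
tcp_pos: [0.4637, 0.0496, 0.3203]
ee_rot: [-0.03, -2.209, 2.221]
ft_force: [1.4, -0.4, -0.8]
grip_width: 0.0515
```

```bash
python3 -c "
from h import *
tgt(.5095,.3485,.14,-90)"
```

```text
t 5.15 grasp pt [0.4649 0.0487 0.1563] w 0.0515 F [ 1.4 -0.4 -0.8] zyaw -91.2
shift mm [ -39.6   15.  -299.9] turn [-0.3 -1.2 -0.4]
```

>>> send_rows(series="-5 0 -35 0 -0.5 0 0;-5 2 -35 0 -0.5 0 0;-5 2 -35 0 0 0 0;-5 2 -35 0 0 0 0;-5 2 -35 0 0 0 0;-5 2 -30 0 0 0 0;-4 2 -20 0 0 0 0;-2 2 -10 0 0 0 0;0 0 0 0 0 0 0;0 0 0 0 0 0 0")

```text
time_s: 5.98
tcp_pos: [0.4984, 0.3039, 0.3123]
ee_rot: [0.005, 2.21, -2.21]
ft_force: [0.0, -0.9, -0.0]
grip_width: 0.0519
```

```bash
python3 -c "
from h import *
tgt(.5095,.3485,.06,-90)"
```

```text
t 5.98 grasp pt [0.5007 0.3039 0.1483] w 0.0519 F [ 0.  -0.9 -0. ] zyaw -89.5
shift mm [-10.3  88.4 -44.5] turn [-0.   0.5 -0.8]
```

>>> send_rows(series="-4 0 -15 0 0.4 -0.4 0;-4 10 -15 0 0 -0.4 0;-2 15 -10 0 0 0 0;0 20 -4 0 0 0 0;0 20 0 0 0 0 0;0 15 0 0 0 0 0;0 8 0 0 0 0 0;0 0 0 0 0 0 0;0 0 0 0 0 0 0;0 0 0 0 0 0 0")

```text
time_s: 6.82
tcp_pos: [0.5118, 0.3324, 0.2199]
ee_rot: [-0.019, -2.198, 2.228]
ft_force: [-0.4, -0.3, -1.4]
grip_width: 0.0514
```

```bash
python3 -c "
from h import *
tgt(.5095,.3485,.029,-90)"
```

```text
t 6.82 grasp pt [0.5118 0.3301 0.0559] w 0.0514 F [-0.4 -0.3 -1.4] zyaw -91.0
shift mm [  2.6  26.7 -16.4] turn [-0.8 -1.  -0. ]
```

>>> send_rows(series="1 0 -10 -0.4 -0.5 0 0;1 0 -6 -0.4 -0.5 0 0;0 0 -2 0 0 0 0;0 5 0 0 0 0 0;0 6 0 0 0 0 0;0 6 0 0 0 0 0;0 4 0 0 0 0 0;0 2 0 0 0 0 0;0 0 0 0 0 0 0;0 0 0 0 0 0 0")

```text
time_s: 7.65
tcp_pos: [0.5107, 0.3532, 0.1976]
ee_rot: [0.003, 2.223, -2.212]
ft_force: [0.6, -0.1, -0.4]
grip_width: 0.0516
```

```bash
python3 -c "
from h import *
tgt(.5095,.3485,.0285,-90)"
```

```text
t 7.65 grasp pt [0.5115 0.3541 0.0336] w 0.0516 F [ 0.6 -0.1 -0.4] zyaw -89.9
shift mm [1.2 5.1 4.8] turn [ 0.3  0.1 -0.3]
```

>>> send_rows(series="0 2 2 0 0 0 0;0 2 2 0 0 0 0;0 1 0 0 0 0 0;0 0.5 0 0 0 0 0;0 0 0 0 0 0 0;0 0 0 0 0 0 0.72;0 0 0 0 0 0 0.72;0 0 0 0 0 0 0.72;0 0 0 0 0 0 0.72;0 0 0 0 0 0 0.72")

```text
time_s: 8.48
tcp_pos: [0.5114, 0.3495, 0.1951]
ee_rot: [0.007, 2.225, -2.208]
ft_force: [-0.2, -0.2, -0.1]
grip_width: 0.0623
```

```bash
python3 -c "
from h import *
tgt(.5095,.3485,.0285,-90)"
```

```text
t 8.48 grasp pt [0.5127 0.3508 0.0311] w 0.0623 F [-0.2 -0.2 -0.1] zyaw -89.9
shift mm [1.9 2.5 1. ] turn [ 0.4  0.1 -0.5]
```

>>> send_rows(series="0 -10 0 0 0 0 0.72;0 -20 0 0 0 0 0.72;0 -25 0 0 0 0 0.72;0 -25 0 0 0 0 1;0 -15 5 0 0 0 1;5 -5 15 0 0 0 1;10 0 20 0 0 0 1;12 0 24 0 0 0 1;12 0 24 0 0 0 1;12 0 24 0 0 0 1")

```text
time_s: 9.32
tcp_pos: [0.4592, 0.2396, 0.3049]
ee_rot: [0.006, 2.227, -2.19]
ft_force: [-0.7, -0.4, -0.8]
grip_width: 0.0866
```

```bash
python3 -c "
from h import *
s=snap('top');save(s,'t2.png');P=cloud(s)
m=(np.hypot(P[...,0]-.5095,P[...,1]-.3485)<.055)&(P[...,2]>.026)&(P[...,2]<.045)
print(m.sum(),P[m].mean(0),P[m][:,2].min(),P[m][:,2].max())
tgt(.406,.147,.13,-90)"
```

```text
<string>:5: RuntimeWarning: Mean of empty slice.
  ret = um.true_divide(
Traceback (most recent call last):
ValueError: zero-size array to reduction operation minimum which has no identity
```

View pics/t2.png

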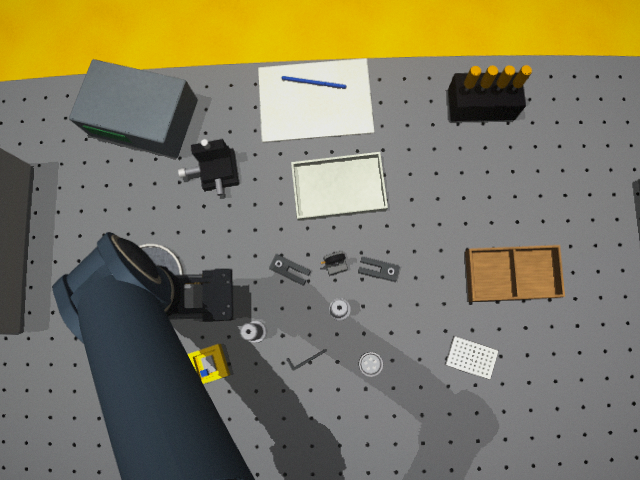

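The arm covers the dish in this view, and the lens is not on the table at (428,316) any more. I'll check it from the side camera.

```bash
python3 -c "
from h import *
s=snap('side');save(s,'s3.png');P=cloud(s)
m=(np.hypot(P[...,0]-.5095,P[...,1]-.3485)<.055)&(P[...,2]>.026)&(P[...,2]<.045)
print(m.sum(),np.nanmean(P[m],0))
tgt(.406,.147,.13,-90)"
```

```text
111 [0.50267301 0.34675328 0.03270264]
t 9.42 grasp pt [0.4605 0.2384 0.1402] w 0.0868 F [-0.2 -0.6 -0.4] zyaw -89.7
shift mm [53.   8.5 89.2] turn [ 0.7  0.3 -0.7]
```

View pics/s3.png

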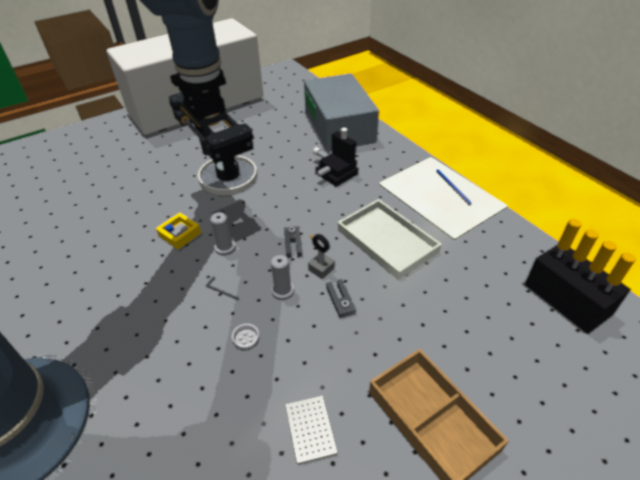

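The lens sits flat in the dish at (228,165), with its top at 33 mm, as it should be. Next is post B.

>>> send_rows(series="8 0 18 0.3 0.3 -0.3 1;10 0 18 0.3 0 -0.3 1;10 0 18 0 0 0 1;10 0 15 0 0 0 1;6 0 10 0 0 0 1;3 0 3 0 0 0 1;0 0 0 0 0 0 1;0 0 0 0 0 0 1;0 0 0 0 0 0 1;0 0 0 0 0 0 1")

```text
time_s: 10.25
tcp_pos: [0.4128, 0.157, 0.3089]
ee_rot: [0.01, 2.223, -2.2]
ft_force: [0.2, 0.2, -0.3]
grip_width: 0.087
```

```bash
python3 -c "
from h import *
tgt(.406,.1465,.055,-90)"
```

```text
t 10.25 grasp pt [0.415  0.1587 0.1449] w 0.087 F [ 0.2  0.2 -0.3] zyaw -89.7
shift mm [ 8.1 89.7 11.4] turn [ 0.6  0.3 -0.8]
```

>>> send_rows(series="4 0 6 0.6 0.3 -0.8 1;3 0 4 0.3 0 -0.5 1;1 5 2 0 0 0 1;0 15 0 0 0 0 1;0 20 0 0 0 0 1;0 20 0 0 0 0 1;0 14 0 0 0 0 1;0 7 0 0 0 0 1;0 0 0 0 0 0 1;0 0 0 0 0 0 1")

```text
time_s: 11.08
tcp_pos: [0.404, 0.1441, 0.2237]
ee_rot: [0.012, -2.21, 2.223]
ft_force: [-0.3, -0.2, 0.1]
grip_width: 0.0871
```

```bash
python3 -c "
from h import *
tgt(.406,.1465,.055,-90)"
```

```text
t 11.08 grasp pt [0.4023 0.1432 0.0597] w 0.0871 F [-0.3 -0.2  0.1] zyaw -90.0
shift mm [-2.1  4.7 -2.4] turn [-0.3  0.   0.6]
```

>>> send_rows(series="-2 2 -2.5 -0.3 0 0.5 1;-1 1 0 0 0 0 1;0 0 0 0 0 0 1;0 0 0 0 0 0 0;0 0 0 0 0 0 0;0 0 0 0 0 0 0;0 0 0 0 0 0 0;0 0 0 0 0 0 0;0 0 0 0 0 0 0;0 0 0 0 0 0 0", grip_force=35)

```text
time_s: 11.92
tcp_pos: [0.4087, 0.1474, 0.2238]
ee_rot: [0.008, 2.221, -2.215]
ft_force: [0.6, 0.5, 0.0]
grip_width: 0.0483
```

```bash
python3 -c "
from h import *
tgt(.497,-.2895,.19,-90)"
```

```text
t 11.92 grasp pt [0.4098 0.1478 0.0598] w 0.0483 F [0.6 0.5 0. ] zyaw -90.0
shift mm [ -89.2 -130.6  436.6] turn [ 0.1  0.  -0.4]
```

>>> send_rows(series="0 0 0 0 0 0 0;0 0 0 0 0 0 0;0 0 0 0 0 0 0;0 0 0 0 0 0 0;0 -8 0 0 0 0 0;0 -15 0 0 0 0 0;0 -20 0 0 0 0 0;0 -25 0 0 0 0 0;0 -25 0 0 0 0 0;0 -20 0 0 0 0 0")

```text
time_s: 12.75
tcp_pos: [0.4044, 0.1455, 0.3364]
ee_rot: [0.017, -2.212, 2.22]
ft_force: [0.9, 0.5, -3.3]
grip_width: 0.0294
```

```bash
python3 -c "
from h import *
tgt(.497,-.2895,.19,-90)"
```

```text
t 12.75 grasp pt [0.4023 0.1449 0.1724] w 0.0294 F [ 0.9  0.5 -3.3] zyaw -89.9
shift mm [-91.5 -17.3 435.2] turn [-0.2  0.1  0.7]
```

Held: the opening is 29.4 mm and the weight reads about 3.3 N.

>>> send_rows(series="0 -10 15 0 0 0.4 0;-5 -5 25 0 0 0 0;-8 0 33 0 0 0 0;-8 0 35 0 0 0 0;-8 0 35 0 0 0 0;-8 0 35 0 0 0 0;-8 0 35 0 0 0 0;-8 0 35 0 0 0 0;-8 0 35 0 0 0 0;-8 0 35 0 0 0 0")

```text
time_s: 13.58
tcp_pos: [0.4737, -0.1752, 0.3596]
ee_rot: [-0.028, 2.213, -2.205]
ft_force: [0.7, 1.1, -2.8]
grip_width: 0.0293
```

```bash
python3 -c "
from h import *
tgt(.497,-.2895,.12,-90)"
```

```text
t 13.58 grasp pt [ 0.4737 -0.1747  0.1956] w 0.0293 F [ 0.7  1.1 -2.8] zyaw -88.6
shift mm [-20.4  75.2 115.1] turn [0.2 1.4 0. ]
```

>>> send_rows(series="-3 0 28 0 0.7 0 0;-3 0 25 0 0.7 0 0;-4 0 20 0 0 0 0;-4 0 13 0 0 0 0;-2 5 6 0 0 0 0;0 10 3 0 0 0 0;0 10 0 0 0 0 0;0 10 0 0 0 0 0;0 5 0 0 0 0 0;0 0 0 0 0 0 0")

```text
time_s: 14.42
tcp_pos: [0.4868, -0.2786, 0.3125]
ee_rot: [0.002, -2.222, 2.203]
ft_force: [0.5, 0.2, -4.2]
grip_width: 0.0292
```

```bash
python3 -c "
from h import *
tgt(.4975,-.2895,.11,-90)
s=snap('side');save(s,'s4.png')"
```

```text
t 14.42 grasp pt [ 0.4852 -0.2771  0.1485] w 0.0292 F [ 0.5  0.2 -4.2] zyaw -90.4
shift mm [-11.1  38.3  11.2] turn [ 0.5 -0.4  0.6]
```

View pics/s4.png

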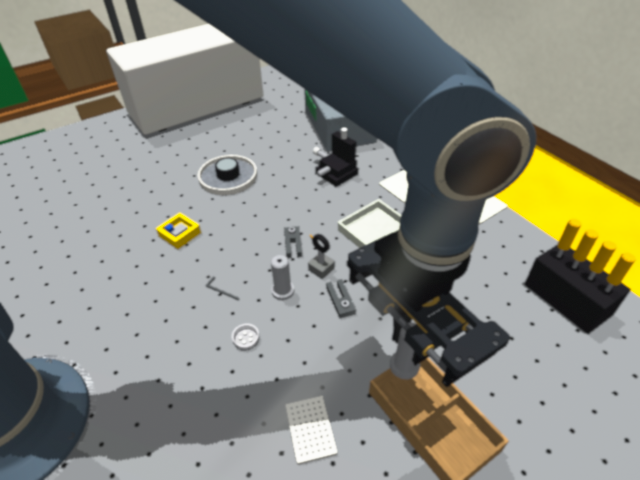

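The lens lies in the dish at (228,168), and the post hangs upright over the near bay of the carton at (405,360).

>>> send_rows(series="-5 0 6 0.3 -0.3 0.5 0;-4 0 4 0 0 0 0;-2 0 1 0 0 0 0;0 8 0 0 0 0 0;0 14 0 0 0 0 0;0 14 0 0 0 0 0;0 10 0 0 0 0 0;0 5 0 0 0 0 0;0 0 0 0 0 0 0;0 0 0 0 0 0 0")

```text
time_s: 15.3
tcp_pos: [0.5018, -0.2898, 0.2608]
ee_rot: [0.006, 2.218, -2.217]
ft_force: [0.6, 0.0, -3.6]
grip_width: 0.0291
```

```bash
python3 -c "
from h import *
tgt(.4975,-.2895,.0645,-90)"
```

```text
t 15.3 grasp pt [ 0.5029 -0.2897  0.0968] w 0.0291 F [ 0.6  0.  -3.6] zyaw -90.0
shift mm [ 4.5 32.3 -0.3] turn [ 0.   0.  -0.4]
```

>>> send_rows(series="3 4 0 0 0 0 0;1 8 0 0 0 -0.3 0;0 8 0 0 0 0 0;0 5 0 0 0 0 0;0 3 0 0 0 0 0;0 2 0 0 0 0 0;0 0 0 0 0 0 0;0 0 0 0 0 0 0;0 0 0 0 0 0 0;0 0 0 0 0 0 0")

```text
time_s: 16.13
tcp_pos: [0.4983, -0.2902, 0.2295]
ee_rot: [0.004, 2.218, -2.22]
ft_force: [-0.3, 0.5, -3.5]
grip_width: 0.0293
```

```bash
python3 -c "
from h import *
tgt(.4975,-.2895,.0645,-90)"
```

```text
t 16.13 grasp pt [ 0.499  -0.2904  0.0655] w 0.0293 F [-0.3  0.5 -3.5] zyaw -90.0
shift mm [ 0.8  1.  -0.7] turn [-0.1  0.  -0.2]
```

>>> send_rows(series="0 2 0 0 0 0 0;0 2 0 0 0 0 0;0 0 0 0 0 0 0;0 0 0 0 0 0 0;0 0 0 0 0 0 1;0 0 0 0 0 0 1;0 0 0 0 0 0 1;0 0 0 0 0 0 1;0 0 0 0 0 0 1;0 0 0 0 0 0 1")

```text
time_s: 16.97
tcp_pos: [0.5005, -0.291, 0.2302]
ee_rot: [0.012, 2.21, -2.221]
ft_force: [0.6, 0.1, -0.7]
grip_width: 0.0613
```

```bash
python3 -c "
from h import *
tgt(.4425,-.008,.16,-90)"
```

```text
t 16.97 grasp pt [ 0.5024 -0.2918  0.0663] w 0.0613 F [ 0.6  0.1 -0.7] zyaw -90.0
shift mm [  56.8  -95.8 -282.6] turn [-0.3  0.  -0.6]
```

>>> send_rows(series="0 -8 0 0 0 0 1;0 -20 0 0 0 0 1;0 -25 0 0 0 0 1;0 -25 0 0 0 0 1;0 -15 -10 0 0 0 1;5 -5 -25 0 0 0 1;8 0 -32 0 0 0 1;8 0 -35 0 0 0 1;8 0 -35 0 0 0 1;8 0 -35 0 0 0 1")

```text
time_s: 17.8
tcp_pos: [0.4628, -0.1217, 0.3369]
ee_rot: [0.041, 2.207, -2.233]
ft_force: [0.1, 0.2, 0.6]
grip_width: 0.0875
```

```bash
python3 -c "
from h import *
tgt(.4425,-.008,.15,-90)
s=snap('top');save(s,'t5.png')"
```

```text
t 17.8 grasp pt [ 0.466  -0.1236  0.173 ] w 0.0875 F [0.1 0.2 0.6] zyaw -91.0
shift mm [  22.7   21.2 -113.6] turn [-0.7 -1.  -1.1]
```

View pics/t5.png

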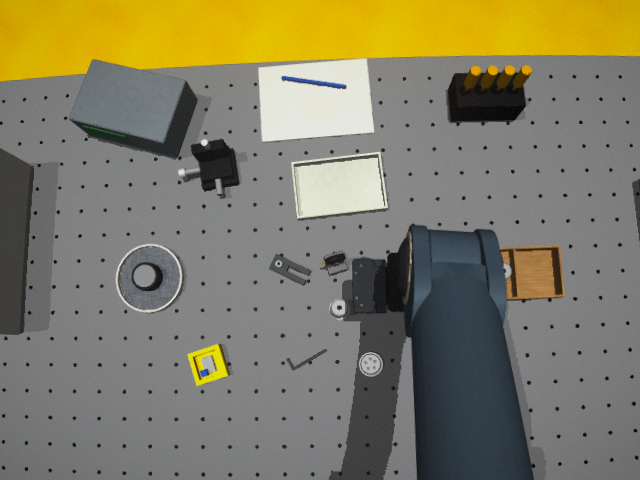

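The lens is centred in the dish at (147,276). One post stands in the near bay at (506,270), partly covered by the arm, and post A is untouched at (340,309).

>>> send_rows(series="3 0 -20 -0.5 -0.5 -0.8 1;4 3 -25 -0.3 -0.5 -0.4 1;4 3 -22 0 0 0 1;4 3 -14 0 0 0 1;3 3 -8 0 0 0 1;1 0 -2 0 0 0 1;0 0 0 0 0 0 1;0 0 0 0 0 0 1;0 0 0 0 0 0 1;0 0 0 0 0 0 1")

```text
time_s: 18.68
tcp_pos: [0.4409, -0.0185, 0.3296]
ee_rot: [-0.014, 2.217, -2.206]
ft_force: [-0.3, 0.5, -0.4]
grip_width: 0.0871
```

```bash
python3 -c "
from h import *
tgt(.4425,-.008,.058,-90)"
```

```text
t 18.68 grasp pt [ 0.4415 -0.0177  0.1656] w 0.0871 F [-0.3  0.5 -0.4] zyaw -89.1
shift mm [ -1.3 107.7 -10. ] turn [ 0.3  0.9 -0.2]
```

>>> send_rows(series="0 5 -7 0 0.9 0 1;0 15 -3 0 0 0 1;0 20 0 0 0 0 1;0 20 0 0 0 0 1;0 20 0 0 0 0 1;0 13 0 0 0 0 1;0 7 0 0 0 0 1;0 0 0 0 0 0 1;0 0 0 0 0 0 1;0 0 0 0 0 0 1")

```text
time_s: 19.52
tcp_pos: [0.4459, -0.0153, 0.2279]
ee_rot: [-0.031, -2.222, 2.217]
ft_force: [0.7, 0.4, 0.3]
grip_width: 0.0869
```

```bash
python3 -c "
from h import *
tgt(.4425,-.008,.058,-90)"
```

```text
t 19.52 grasp pt [ 0.4478 -0.0149  0.064 ] w 0.0869 F [0.7 0.4 0.3] zyaw -90.9
shift mm [ 3.6  5.9 -7.2] turn [ 0.1 -0.9 -0.7]
```

>>> send_rows(series="3 3 -5 0 -0.8 -0.6 1;1 2 -2 0 0 0 1;0 1 0 0 0 0 1;0 0 0 0 0 0 1;0 0 0 0 0 0 0;0 0 0 0 0 0 0;0 0 0 0 0 0 0;0 0 0 0 0 0 0;0 0 0 0 0 0 0;0 0 0 0 0 0 0")

```text
time_s: 20.35
tcp_pos: [0.4429, -0.0074, 0.2246]
ee_rot: [0.009, 2.22, -2.216]
ft_force: [0.6, -0.3, -1.3]
grip_width: 0.0548
```

```bash
python3 -c "
from h import *
tgt(.4425,-.008,.058,-90)"
```

```text
t 20.35 grasp pt [ 0.4442 -0.0071  0.0606] w 0.0548 F [ 0.6 -0.3 -1.3] zyaw -90.0
shift mm [0.5 2.6 0.6] turn [ 0.1 -0.  -0.4]
```

>>> send_rows(series="0 0 0 0 0 0 0;0 0 0 0 0 0 0;0 0 0 0 0 0 0;0 0 0 0 0 0 0;0 0 0 0 0 0 0;0 -8 0 0 0 0 0;0 -15 0 0 0 0 0;0 -20 0 0 0 0 0;0 -25 0 0 0 0 0;0 -25 0 0 0 0 0")

```text
time_s: 21.18
tcp_pos: [0.4385, -0.008, 0.3155]
ee_rot: [0.014, -2.218, 2.212]
ft_force: [0.3, -1.3, -2.8]
grip_width: 0.0287
```

```bash
python3 -c "
from h import *
tgt(.498,-.3735,.19,-90)"
```

```text
t 21.18 grasp pt [ 0.4364 -0.0076  0.1515] w 0.0287 F [ 0.3 -1.3 -2.8] zyaw -90.0
shift mm [-58.9 -40.2 365.4] turn [0.1 0.  0.7]
```

>>> send_rows(series="0 -15 10 0 0 0.4 0;-3 -10 22 0 0 0 0;-5 -5 30 0 0 0 0;-6 0 35 0 0 0 0;-6 0 35 0 0 0 0;-6 0 35 0 0 0 0;-6 0 35 0 0 0 0;-6 0 35 0 0 0 0;-6 0 35 0 0 0 0;-6 0 30 0 0 0 0")

```text
time_s: 22.02
tcp_pos: [0.4891, -0.3124, 0.3529]
ee_rot: [-0.024, 2.22, -2.204]
ft_force: [0.7, -0.2, -3.0]
grip_width: 0.0292
```

```bash
python3 -c "
from h import *
tgt(.498,-.3735,.19,-90)"
```

```text
t 22.02 grasp pt [ 0.4889 -0.3112  0.1889] w 0.0292 F [ 0.7 -0.2 -3. ] zyaw -88.8
shift mm [-7.6 -1.5 61.3] turn [0.4 1.2 0.1]
```

>>> send_rows(series="-2 0 15 0.4 1 0 0;-2 0 12 0 0 0 0;-2 0 8 0 0 0 0;-1 0 5 0 0 0 0;0 0 2 0 0 0 0;0 0 0 0 0 0 0;0 0 0 0 0 0 0;0 0 0 0 0 0 0;0 0 0 0 0 0 0;0 0 0 0 0 0 0")

```text
time_s: 22.85
tcp_pos: [0.4955, -0.3559, 0.3511]
ee_rot: [0.011, -2.226, 2.212]
ft_force: [0.2, 1.0, -3.4]
grip_width: 0.0293
```

```bash
python3 -c "
from h import *
tgt(.498,-.3735,.11,-90)
s=snap('side');save(s,'s6.png')"
```

```text
t 22.85 grasp pt [ 0.4943 -0.3549  0.1871] w 0.0293 F [ 0.2  1.  -3.4] zyaw -89.9
shift mm [-3.  77.  18.1] turn [0.3 0.1 0.4]
```

View pics/s6.png

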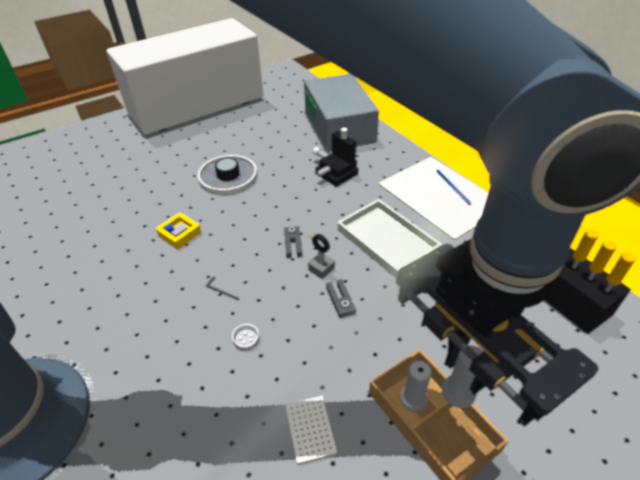

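The first post stands upright in the near bay at (417,385). The second is held next to it at (462,375) and needs another 18 mm in -y.

>>> send_rows(series="-2 0 9 0.3 0 0.3 0;-1 0 7 0 0 0 0;0 0 3 0 0 0 0;0 10 0 0 0 0 0;0 20 0 0 0 0 0;0 20 0 0 0 0 0;0 15 0 0 0 0 0;0 8 0 0 0 0 0;0 0 0 0 0 0 0;0 0 0 0 0 0 0")

```text
time_s: 23.73
tcp_pos: [0.4987, -0.379, 0.273]
ee_rot: [0.0, -2.22, 2.223]
ft_force: [0.5, -0.5, -2.9]
grip_width: 0.0291
```

```bash
python3 -c "
from h import *
tgt(.498,-.3735,.065,-90)"
```

```text
t 23.73 grasp pt [ 0.4986 -0.3793  0.109 ] w 0.0291 F [ 0.5 -0.5 -2.9] zyaw -90.0
shift mm [ 0.7 44.  -5.6] turn [-0.1 -0.   0. ]
```

>>> send_rows(series="0 3 -4 0 0 0 0;0 10 -1 0 0 0 0;0 12 0 0 0 0 0;0 8 0 0 0 0 0;0 4 0 0 0 0 0;0 3 0 0 0 0 0;0 0 0 0 0 0 0;0 0 0 0 0 0 0;0 0 0 0 0 0 0;0 0 0 0 0 0 0")

```text
time_s: 24.57
tcp_pos: [0.5, -0.3742, 0.2316]
ee_rot: [0.005, 2.214, -2.224]
ft_force: [0.1, 0.0, -3.3]
grip_width: 0.0293
```

```bash
python3 -c "
from h import *
tgt(.498,-.3735,.065,-90)"
```

```text
t 24.57 grasp pt [ 0.5007 -0.3749  0.0676] w 0.0293 F [ 0.1  0.  -3.3] zyaw -90.0
shift mm [ 2.   2.5 -0.7] turn [-0.2  0.  -0.2]
```

>>> send_rows(series="0 2 0 0 0 0 0;0 2 0 0 0 0 0;0 2 0 0 0 0 0;0 0 0 0 0 0 0;0 0 0 0 0 0 0.75;0 0 0 0 0 0 0.75;0 0 0 0 0 0 0.75;0 0 0 0 0 0 0.75;0 0 0 0 0 0 0.75;0 0 0 0 0 0 0.75")

```text
time_s: 25.4
tcp_pos: [0.5021, -0.3758, 0.2318]
ee_rot: [0.015, 2.204, -2.226]
ft_force: [0.0, -0.5, 0.3]
grip_width: 0.0604
```

```bash
python3 -c "
from h import *
tgt(.5122,-.0904,.14,-15.7)"
```

```text
t 25.4 grasp pt [ 0.5042 -0.3775  0.0678] w 0.0604 F [ 0.  -0.5  0.3] zyaw -90.0
shift mm [ -10.8  -74.9 -284.7] turn [ -1.  -74.3  -0.2]
```

>>> send_rows(series="0 -8 0 0 0 0 0.75;0 -20 0 0 0 0 0.75;0 -25 0 0 0 0 1;0 -25 0 0 -3 0 1;0 -15 -15 0 -5 0 1;0 -5 -25 0 -6 0 1;0 0 -30 0 -7 0 1;0 0 0 0 -7 0 1;0 0 0 0 -7 0 1;0 0 0 0 -7 0 1")

```text
time_s: 26.23
tcp_pos: [0.4888, -0.303, 0.3392]
ee_rot: [-0.691, 1.762, -1.799]
ft_force: [0.1, -0.1, -1.0]
grip_width: 0.0865
```

```bash
python3 -c "
from h import *
tgt(.5122,-.0904,.15,-15.7)"
```

```text
t 26.23 grasp pt [ 0.4914 -0.3053  0.1752] w 0.0865 F [ 0.1 -0.1 -1. ] zyaw -47.1
shift mm [-161.9   22.5 -140.2] turn [ -1.2 -31.4   0.2]
```

>>> send_rows(series="0 0 0 -0.4 -6.3 0 1;-5 0 0 -0.4 -6.3 0 1;-10 4 0 -0.4 -6.3 0 1;-18 4 -3 0 -6.3 0 1;-24 4 -5 0 -6.2 0 1;-30 4 -7 0 0 0 1;-30 4 -7 0 0 0 1;-30 0 -6 0 0 0 1;-22 0 -4 0 0 0 1;-12 0 0 0 0 0 1")

```text
time_s: 27.07
tcp_pos: [0.5135, -0.1216, 0.3238]
ee_rot: [-1.081, 1.384, -1.403]
ft_force: [-0.1, -0.6, 0.1]
grip_width: 0.0872
```

```bash
python3 -c "
from h import *
tgt(.5122,-.0904,.09,-15.7)"
```

```text
t 27.07 grasp pt [ 0.5143 -0.1232  0.1598] w 0.0872 F [-0.1 -0.6  0.1] zyaw -14.5
shift mm [-30.5  69.5  -9.6] turn [-0.4  1.2  0.5]
```

>>> send_rows(series="-10 0 -5 -0.3 1 0.4 1;-8 0 -4 0 0 0 1;-4 5 -1 0 0 0 1;0 15 0 0 0 0 1;0 18 0 0 0 0 1;0 15 0 0 0 0 1;0 8 0 0 0 0 1;0 0 0 0 0 0 1;0 0 0 0 0 0 1;0 0 0 0 0 0 1")

```text
time_s: 27.9
tcp_pos: [0.5111, -0.0947, 0.2638]
ee_rot: [-1.068, 1.392, -1.41]
ft_force: [-0.4, -0.7, 0.8]
grip_width: 0.0872
```

```bash
python3 -c "
from h import *
s=snap('side');save(s,'s7.png')
tgt(.5122,-.0904,.021,-15.7)"
```

```text
t 27.95 grasp pt [ 0.5129 -0.0957  0.1001] w 0.0873 F [ 1.1 -0.1  0.5] zyaw -15.2
shift mm [-4.7 79.1 -1.1] turn [-0.6  0.5  0.2]
```

View pics/s7.png

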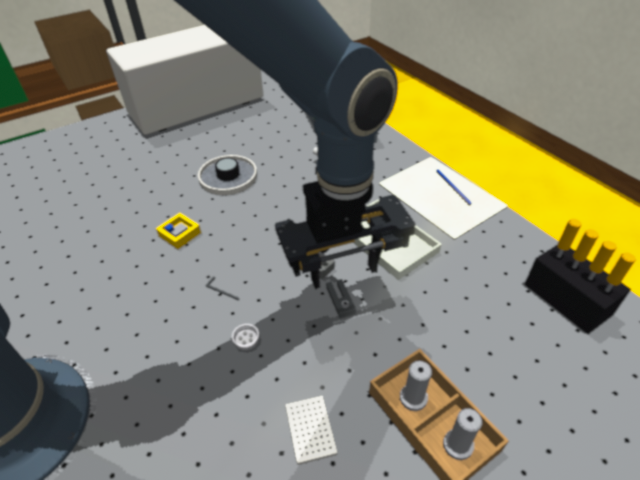

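Both posts stand upright in their bays, at (417,385) and (463,432). The open jaws are over fork B at (342,295), with the body clear of the iris.

>>> send_rows(series="-3 5 -1 -0.5 0.5 0 1;-2 12 0 0 0 0 1;0 15 0 0 0 0 1;0 15 0 0 0 0 1;0 10 0 0 0 0 1;0 6 0 0 0 0 1;0 0 0 0 0 0 1;0 0 0 0 0 0 1;0 0 0 0 0 0 1;0 0 0 0 0 0 1")

```text
time_s: 28.78
tcp_pos: [0.5138, -0.0887, 0.1989]
ee_rot: [-1.062, 1.401, -1.415]
ft_force: [-0.7, -1.0, 0.1]
grip_width: 0.0871
```

```bash
python3 -c "
from h import *
tgt(.5122,-.0904,.021,-15.7)"
```

```text
t 28.78 grasp pt [ 0.5151 -0.0894  0.0349] w 0.0871 F [-0.7 -1.   0.1] zyaw -15.8
shift mm [ 2.  13.9 -1.2] turn [-0.5 -0.1  0.1]
```

>>> send_rows(series="0 4 -2 -0.5 0 0 1;0 5 0 0 0 0 1;0 3 0 0 0 0 1;0 1 0 0 0 0 1;0 0 0 0 0 0 1;0 0 0 0 0 0 0;0 0 0 0 0 0 0;0 0 0 0 0 0 0;0 0 0 0 0 0 0;0 0 0 0 0 0 0")

```text
time_s: 29.62
tcp_pos: [0.5125, -0.0885, 0.1864]
ee_rot: [-1.065, 1.406, -1.412]
ft_force: [0.3, 0.7, 0.2]
grip_width: 0.0614
```

```bash
python3 -c "
from h import *
tgt(.5122,-.0904,.021,-15.7)"
```

```text
t 29.62 grasp pt [ 0.5129 -0.0889  0.0224] w 0.0614 F [0.3 0.7 0.2] zyaw -15.8
shift mm [1.9 1.4 0.2] turn [-0.2 -0.1  0.1]
```

>>> send_rows(series="0 0 0 0 0 0 0;0 0 0 0 0 0 0;0 0 0 0 0 0 0;0 0 0 0 0 0 0;0 0 0 0 0 0 0;0 0 0 0 0 0 0;0 -6 0 0 0 0 0;0 -12 0 0 0 0 0;0 -20 0 0 0 0 0;0 -25 0 0 0 0 0")

```text
time_s: 30.45
tcp_pos: [0.5097, -0.0882, 0.2469]
ee_rot: [-1.076, 1.417, -1.405]
ft_force: [0.6, 0.5, -1.6]
grip_width: 0.0296
```

```bash
python3 -c "
from h import *
tgt(.680,-.050,.14,-84.7)"
```

```text
t 30.45 grasp pt [ 0.508  -0.0882  0.0829] w 0.0296 F [ 0.6  0.5 -1.6] zyaw -15.8
shift mm [-82.8 -59.  152.9] turn [ 0.4 68.9  0.5]
```

>>> send_rows(series="0 -20 0 0 0 0 0;0 -20 0 0 0 0 0;0 -12 0 0 3 0 0;0 -5 0 0 6 0 0;0 0 0 0 6.8 0 0;0 0 0 0 6.8 0 0;0 0 0 0 6.8 0 0;0 0 0 0 6.8 0 0;0 0 0 0 6.8 0 0;0 0 0 0 6.8 0 0")

```text
time_s: 31.28
tcp_pos: [0.5083, -0.0874, 0.3147]
ee_rot: [-0.399, 2.012, -2.011]
ft_force: [0.4, 0.1, -0.9]
grip_width: 0.0296
```

```bash
python3 -c "
from h import *
tgt(.672,-.0514,.14,-84.7)"
```

```text
t 31.28 grasp pt [ 0.5075 -0.0875  0.1507] w 0.0296 F [ 0.4  0.1 -0.9] zyaw -67.8
shift mm [-165.2    9.9   28.4] turn [ 0.1 16.9  0.3]
```

>>> send_rows(series="-8 0 0 0 6 0 0;-18 0 0 0 5 0 0;-25 0 -2 0 2 0 0;-28 0 -3 0 0 0 0;-28 0 -4 0 0 0 0;-22 0 -4 0 0 0 0;-14 0 -2 0 0 0 0;-6 0 0 0 0 0 0;0 0 0 0 0 0 0;0 0 0 0 0 0 0")

```text
time_s: 32.12
tcp_pos: [0.653, -0.0439, 0.3123]
ee_rot: [-0.172, 2.156, -2.152]
ft_force: [0.5, 0.5, -1.9]
grip_width: 0.0298
```

```bash
python3 -c "
from h import *
tgt(.672,-.0514,.08,-84.7)"
```

```text
t 32.12 grasp pt [ 0.6503 -0.0437  0.1484] w 0.0298 F [ 0.5  0.5 -1.9] zyaw -81.8
shift mm [-18.8  68.   10.4] turn [0.2 2.9 0.9]
```

>>> send_rows(series="-8 0 4 0 2 0.5 0;-6 5 4 0 1 0.2 0;-4 14 2 0 0 0 0;-2 18 0 0 0 0 0;0 15 0 0 0 0 0;0 10 0 0 0 0 0;0 5 0 0 0 0 0;0 0 0 0 0 0 0;0 0 0 0 0 0 0;0 0 0 0 0 0 0")

```text
time_s: 32.95
tcp_pos: [0.668, -0.0567, 0.238]
ee_rot: [-0.109, 2.184, -2.184]
ft_force: [-0.2, 0.3, -1.8]
grip_width: 0.0296
```

```bash
python3 -c "
from h import *
s=snap('side');save(s,'s8.png')
tgt(.672,-.0514,.0275,-84.7)"
```

```text
t 33.0 grasp pt [ 0.666  -0.0567  0.0744] w 0.0292 F [ 0.2 -0.8 -0.3] zyaw -85.1
shift mm [-4.9 46.8 -4.9] turn [ 0.  -0.4  0.8]
```

View pics/s8.png

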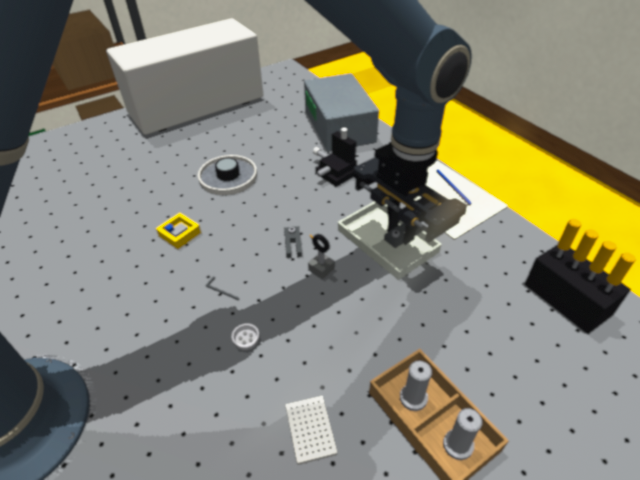

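The fork is held over the -y half of the tray at (400,235), with nothing tall near it. I'll lower it.

>>> send_rows(series="-3 4 -3 0 0 0.6 0;-2 10 -1 0 0 0.2 0;0 12 0 0 0 0 0;0 10 0 0 0 0 0;0 5 0 0 0 0 0;0 3 0 0 0 0 0;0 0 0 0 0 0 0;0 0 0 0 0 0 0;0 0 0 0 0 0 0;0 0 0 0 0 0 0")

```text
time_s: 33.83
tcp_pos: [0.6742, -0.0511, 0.1912]
ee_rot: [-0.089, 2.176, -2.173]
ft_force: [-0.3, -0.8, -1.7]
grip_width: 0.0296
```

```bash
python3 -c "
from h import *
tgt(.672,-.0514,.0265,-84.7)"
```

```text
t 33.83 grasp pt [ 0.6751 -0.0509  0.0272] w 0.0296 F [-0.3 -0.8 -1.7] zyaw -85.0
shift mm [2.2 0.6 0.1] turn [ 0.  -0.3 -0.3]
```

>>> send_rows(series="0 2 0 0 0 0 0;0 1 0 0 0 0 0;0 0 0 0 0 0 0;0 0 0 0 0 0 0.55;0 0 0 0 0 0 0.55;0 0 0 0 0 0 0.55;0 0 0 0 0 0 0.55;0 -3 0 0 0 0 0.55;0 -8 0 0 0 0 0.55;0 -15 0 0 0 0 0.55")

```text
time_s: 34.67
tcp_pos: [0.6742, -0.0513, 0.2167]
ee_rot: [-0.088, 2.175, -2.174]
ft_force: [-0.8, -0.2, -0.0]
grip_width: 0.0475
```

```bash
python3 -c "
from h import *
tgt(.5222,.0897,.14,-27.3)"
```

```text
t 34.67 grasp pt [ 0.6751 -0.0511  0.0527] w 0.0475 F [-0.8 -0.2 -0. ] zyaw -85.1
shift mm [ 138.8  -88.  -153.6] turn [ -0.1 -57.8  -0.3]
```

>>> send_rows(series="0 -25 0 0 0 0 0.55;0 -30 0 0 -4 0 0.55;0 -25 0 0 -6 0 1;0 -10 0 0 -7 0 1;0 0 0 0 -7 0 1;0 0 0 0 -7 0 1;0 0 0 0 -7 0 1;0 0 0 0 -6 0 1;0 0 -10 0 -5 0 1;-3 0 -20 0 -2 0 1")

```text
time_s: 35.5
tcp_pos: [0.6537, -0.0342, 0.3233]
ee_rot: [-0.866, 1.595, -1.622]
ft_force: [-0.6, -0.4, -0.2]
grip_width: 0.0859
```

```bash
python3 -c "
from h import *
tgt(.5222,.0895,.14,-27.3)"
```

```text
t 35.5 grasp pt [ 0.6574 -0.0349  0.1594] w 0.0859 F [-0.6 -0.4 -0.2] zyaw -32.5
shift mm [ -33.5   15.9 -177.8] turn [-1.2 -5.2 -0.4]
```

>>> send_rows(series="-4 0 -28 -0.6 -2.5 0 1;-8 0 -30 -0.6 -2.5 0 1;-8 0 -30 0 0 0 1;-8 0 -28 0 0 0 1;-8 0 -20 0 0 0 1;-5 0 -12 0 0 0 1;-2 0 -5 0 0 0 1;0 0 0 0 0 0 1;0 0 0 0 0 0 1;0 0 0 0 0 0 1")

```text
time_s: 36.33
tcp_pos: [0.5345, 0.0813, 0.3284]
ee_rot: [-0.932, 1.544, -1.55]
ft_force: [0.1, 0.5, 1.0]
grip_width: 0.087
```

```bash
python3 -c "
from h import *
s=snap('top');save(s,'t9.png')
s=snap('side');save(s,'s9.png');P=cloud(s)
m=(abs(P[...,0]-.6785)<.045)&(abs(P[...,1]+.05)<.03)&(P[...,2]>.012)&(P[...,2]<.022)
print('forkB in tray',m.sum(),cv2.minAreaRect((P[m][:,:2]*1000).astype(np.float32)),np.median(P[m][:,2]))
tgt(.5222,.0895,.09,-27.3)"
```

```text
forkB in tray 410 ((682.0081176757812, -50.821903228759766), (73.31802368164062, 31.596595764160156), 4.310643672943115) 0.017298668177240684
t 36.43 grasp pt [0.5367 0.0816 0.1643] w 0.0868 F [-0.9 -0.8 -0.1] zyaw -27.3
shift mm [ -1.2  74.1 -15.7] turn [-0.5  0.  -0.5]
```

View pics/s9.png

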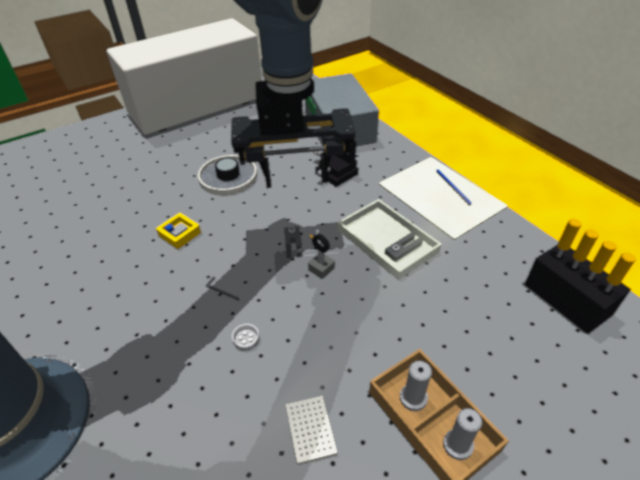

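Fork B lies flat in the tray at (403,247). I'll come down on fork A.

>>> send_rows(series="0 5 -8 -0.5 0 -0.5 1;-1 12 -5 0 0 0 1;0 15 -2 0 0 0 1;0 18 0 0 0 0 1;0 15 0 0 0 0 1;0 8 0 0 0 0 1;0 0 0 0 0 0 1;0 0 0 0 0 0 1;0 0 0 0 0 0 1;0 0 0 0 0 0 1")

```text
time_s: 37.27
tcp_pos: [0.5224, 0.0857, 0.2505]
ee_rot: [-0.943, 1.56, -1.557]
ft_force: [-0.4, -0.2, 0.2]
grip_width: 0.0871
```

```bash
python3 -c "
from h import *
tgt(.5222,.0895,.045,-27.3)"
```

```text
t 37.27 grasp pt [0.5217 0.0856 0.0865] w 0.0871 F [-0.4 -0.2  0.2] zyaw -27.8
shift mm [-3.3 41.5 -1.8] turn [ 0.2 -0.5  0.1]
```

>>> send_rows(series="-2 5 -1 0 -0.4 0 1;-1 10 -1 0 0 0 1;0 12 0 0 0 0 1;0 10 0 0 0 0 1;0 6 0 0 0 0 1;0 2 0 0 0 0 1;0 0 0 0 0 0 1;0 0 0 0 0 0 1;0 0 0 0 0 0 1;0 0 0 0 0 0 1")

```text
time_s: 38.1
tcp_pos: [0.5232, 0.0905, 0.2041]
ee_rot: [-0.942, 1.551, -1.552]
ft_force: [0.4, 0.1, -0.1]
grip_width: 0.0871
```

```bash
python3 -c "
from h import *
tgt(.5222,.0895,.022,-27.3)"
```

```text
t 38.1 grasp pt [0.5235 0.0906 0.0401] w 0.0871 F [ 0.4  0.1 -0.1] zyaw -27.4
shift mm [ 1.4 18.1 -0.4] turn [-0.1 -0.1 -0.1]
```

>>> send_rows(series="1 5 0 0 0 0 1;0 7 0 0 0 0 1;0 4 0 0 0 0 1;0 2 0 0 0 0 1;0 0 0 0 0 0 1;0 0 0 0 0 0 0;0 0 0 0 0 0 0;0 0 0 0 0 0 0;0 0 0 0 0 0 0;0 0 0 0 0 0 0")

```text
time_s: 38.93
tcp_pos: [0.5232, 0.0895, 0.1851]
ee_rot: [-0.94, 1.55, -1.553]
ft_force: [0.1, 0.9, -0.5]
grip_width: 0.0612
```

```bash
python3 -c "
from h import *
tgt(.5222,.0895,.022,-27.3)"
```

```text
t 38.93 grasp pt [0.5239 0.0896 0.0211] w 0.0612 F [ 0.1  0.9 -0.5] zyaw -27.4
shift mm [ 0.5 -0.9 -0.9] turn [-0.2 -0.1 -0.1]
```

>>> send_rows(series="0 0 0 0 0 0 0;0 0 0 0 0 0 0;0 0 0 0 0 0 0;0 0 0 0 0 0 0;0 0 0 0 0 0 0;0 0 0 0 0 0 0;0 -6 0 0 0 0 0;0 -12 0 0 0 0 0;0 -20 0 0 0 0 0;0 -25 0 0 0 0 0")

```text
time_s: 39.77
tcp_pos: [0.5206, 0.0887, 0.2468]
ee_rot: [-0.952, 1.556, -1.551]
ft_force: [0.4, 0.1, -1.1]
grip_width: 0.0295
```

```bash
python3 -c "
from h import *
tgt(.679,.0254,.14,-84.7)"
```

```text
t 39.77 grasp pt [0.5192 0.0885 0.0828] w 0.0295 F [ 0.4  0.1 -1.1] zyaw -27.4
shift mm [-16.3 -58.4 169.4] turn [ 0.2 57.3  0.5]
```

>>> send_rows(series="0 -20 0 0 0 0 0;0 -20 0 0 0 0 0;0 -12 0 0 3 0 0;0 -5 0 0 6 0 0;0 0 0 0 7 0 0;0 0 0 0 7 0 0;0 0 0 0 7 0 0;0 0 0 0 7 0 0;0 0 0 0 6 0 0;0 0 0 0 5 0 0")

```text
time_s: 40.6
tcp_pos: [0.5193, 0.0898, 0.3223]
ee_rot: [-0.233, 2.1, -2.096]
ft_force: [0.0, 0.2, -1.6]
grip_width: 0.0297
```

```bash
python3 -c "
from h import *
tgt(.679,.0254,.14,-84.7)"
```

```text
t 40.6 grasp pt [0.5203 0.0903 0.1584] w 0.0297 F [ 0.   0.2 -1.6] zyaw -76.9
shift mm [-140.9   19.2   98.8] turn [ 0.1  7.8 -0.4]
```

>>> send_rows(series="-10 0 5 0 3 0 0;-22 0 11 0 2 0 0;-25 0 13 0 0 0 0;-28 2 13 0 0 0 0;-24 2 13 0 0 0 0;-16 2 8 0 0 0 0;-8 2 5 0 0 0 0;-3 2 0 0 0 0 0;0 0 0 0 0 0 0;0 0 0 0 0 0 0")

```text
time_s: 41.43
tcp_pos: [0.6639, 0.0433, 0.3198]
ee_rot: [-0.145, 2.153, -2.141]
ft_force: [-1.3, 0.4, -1.9]
grip_width: 0.0298
```

```bash
python3 -c "
from h import *
tgt(.679,.0254,.08,-84.7)"
```

```text
t 41.43 grasp pt [0.6647 0.0442 0.1558] w 0.0298 F [-1.3  0.4 -1.9] zyaw -82.0
shift mm [-12.   75.7  20.2] turn [ 0.3  2.7 -0.3]
```

>>> send_rows(series="-5 0 8 0 2 0 0;-4 5 7 0 0.5 0 0;-3 14 4 0 0 0 0;-1 18 1 0 0 0 0;0 16 0 0 0 0 0;0 12 0 0 0 0 0;0 6 0 0 0 0 0;0 0 0 0 0 0 0;0 0 0 0 0 0 0;0 0 0 0 0 0 0")

```text
time_s: 42.27
tcp_pos: [0.6777, 0.0239, 0.2426]
ee_rot: [-0.1, 2.179, -2.168]
ft_force: [-0.3, 0.6, -1.4]
grip_width: 0.0297
```

```bash
python3 -c "
from h import *
tgt(.679,.0254,.026,-84.7)"
```

```text
t 42.27 grasp pt [0.6779 0.0247 0.0786] w 0.0297 F [-0.3  0.6 -1.4] zyaw -84.7
shift mm [-1.3 52.6 -1.1] turn [ 0.3  0.  -0.1]
```

>>> send_rows(series="-1 6 0 0 0 0 0;0 12 0 0 0 0 0;0 14 0 0 0 0 0;0 10 0 0 0 0 0;0 4 0 0 0 0 0;0 3 0 0 0 0 0;0 0 0 0 0 0 0;0 0 0 0 0 0 0;0 0 0 0 0 0 0;0 0 0 0 0 0 0")

```text
time_s: 43.1
tcp_pos: [0.6799, 0.0249, 0.1902]
ee_rot: [-0.096, 2.177, -2.165]
ft_force: [0.1, -0.1, -1.8]
grip_width: 0.0294
```

```bash
python3 -c "
from h import *
tgt(.679,.0254,.0255,-84.7)"
```

```text
t 43.1 grasp pt [0.6806 0.0259 0.0262] w 0.0294 F [ 0.1 -0.1 -1.8] zyaw -84.6
shift mm [ 0.8  0.7 -0.6] turn [ 0.3  0.1 -0.3]
```

>>> send_rows(series="0 2 0 0 0 0 0;0 1 0 0 0 0 0;0 0 0 0 0 0 0;0 0 0 0 0 0 0.55;0 0 0 0 0 0 0.55;0 0 0 0 0 0 0.55;0 0 0 0 0 0 0.55;0 -3 0 0 0 0 0.55;0 -8 0 0 0 0 0.55;0 -15 0 0 0 0 0.55")

```text
time_s: 43.93
tcp_pos: [0.6801, 0.0249, 0.2157]
ee_rot: [-0.095, 2.176, -2.165]
ft_force: [-0.1, 0.4, 0.4]
grip_width: 0.0472
```

>>> send_rows(series="0 -25 0 0 0 0 0.55;0 -30 0 0 0 0 0.55;0 -30 0 0 0 0 0.55;0 -30 0 0 0 0 0.55;0 -30 10 0 0 0 0.55;0 -20 20 0 0 0 0.55;10 0 30 0 0 0 0.55;20 0 30 0 0 0 0.55;20 0 30 0 0 0 0.55;20 0 30 0 0 0 0.55")

```text
time_s: 44.77
tcp_pos: [0.6257, -0.1248, 0.3991]
ee_rot: [-0.098, 2.163, -2.138]
ft_force: [-0.1, -0.8, -0.1]
grip_width: 0.0479
```

>>> send_rows(series="20 0 30 0 0 0 0.55;20 0 30 0 0 0 0.55;20 0 30 0 0 0 0.55;10 0 30 0 0 0 0.55;0 0 20 0 0 0 0.55;0 0 10 0 0 0 0.55;0 0 0 0 0 0 0.55;0 0 0 0 0 0 0.55;0 0 0 0 0 0 0.55;0 0 0 0 0 0 0.55")

```text
time_s: 45.6
tcp_pos: [0.5642, -0.2943, 0.4035]
ee_rot: [-0.082, 2.159, -2.147]
ft_force: [0.3, 0.6, -0.0]
grip_width: 0.0473
```

Run:
```python
from h import *
for n in ('top','side'):
    s=snap(n);save(s,n+'10.png');P=cloud(s);z=P[...,2]
    def near(x,y,r,zl,zh): return P[(np.hypot(P[...,0]-x,P[...,1]-y)<r)&(z>zl)&(z<zh)]
    for nm,x,y,r,zl,zh in [('lens',.5095,.3485,.05,.026,.045),('forkB',.6785,-.05,.038,.012,.0215),('forkA',.6715,.025,.038,.012,.0215),('p1',.498,-.29,.03,.076,.095),('p2',.498,-.373,.03,.076,.095),('iris',.527,-.003,.035,.015,.026)]:
        q=near(x,y,r,zl,zh)
        if len(q)>5: print(n,nm,len(q),np.round(q.mean(0),4),'z',np.percentile(q[:,2],[5,95]).round(4),cv2.minAreaRect((q[:,:2]*1000).astype(np.float32)))
tgt(.5,0,.2,-90)
```

```text
top lens 615 [0.5111 0.3488 0.0326] z [0.029  0.0357] ((510.8673095703125, 349.2704772949219), (51.869564056396484, 50.25266647338867), 0.04695213958621025)
top forkB 446 [ 0.6771 -0.0516  0.0164] z [0.0132 0.0199] ((680.1652221679688, -51.4498291015625), (69.30477905273438, 30.197782516479492), 5.062658786773682)
top forkA 451 [0.6742 0.0245 0.0163] z [0.0134 0.0197] ((672.747314453125, 24.346689224243164), (73.23342895507812, 29.87835121154785), 5.31538724899292)
top p1 240 [ 0.4971 -0.2906  0.0828] z [0.08   0.0858] ((496.89501953125, -290.82818603515625), (27.963834762573242, 29.237686157226562), 89.44209289550781)
top p2 249 [ 0.501  -0.3765  0.0828] z [0.079  0.0856] ((501.3476867675781, -377.6334533691406), (30.08966636657715, 28.813581466674805), 1.808467149734497)
top iris 231 [ 0.523  -0.0041  0.0204] z [0.0175 0.023 ] ((527.4180297851562, -3.0568809509277344), (36.388973236083984, 35.62985610961914), 15.392403602600098)
side lens 318 [0.51   0.3472 0.0333] z [0.0279 0.0359] ((511.6160583496094, 350.07440185546875), (52.506961822509766, 50.93912887573242), 57.84159088134765
[... 228 characters left out ...]
15625, 25.136255264282227), (73.4055404663086, 31.74851417541504), 5.860666751861572)
side p1 391 [ 0.495  -0.2918  0.083 ] z [0.0789 0.0852] ((496.27099609375, -290.89227294921875), (28.55616569519043, 29.432048797607422), 55.961753845214844)
side p2 484 [ 0.4991 -0.377   0.083 ] z [0.0785 0.0853] ((500.2586669921875, -376.15521240234375), (29.44818115234375, 28.357921600341797), 41.186363220214844)
side iris 283 [ 0.5253 -0.0068  0.021 ] z [0.0166 0.0237] ((527.9654541015625, -2.1130714416503906), (37.363216400146484, 36.81621551513672), 15.060093879699707)
t 45.7 grasp pt [ 0.5691 -0.2929  0.2395] w 0.0477 F [-0.8  0.4  0.3] zyaw -83.9
shift mm [  33.9   39.6 -299.1] turn [ 0.3  6.1 -1.7]
```

View pics/top10.png

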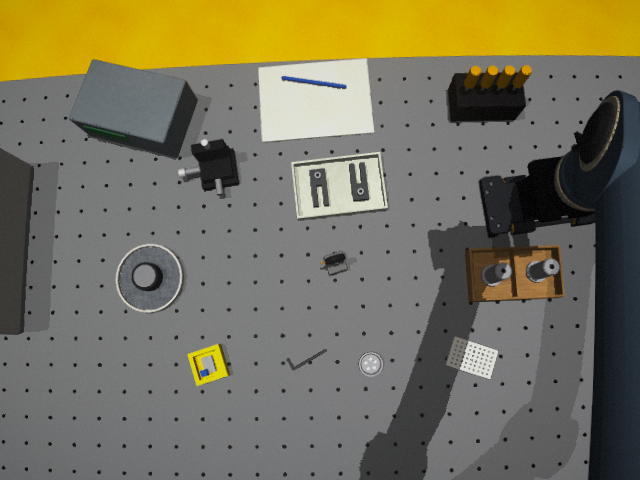

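View pics/side10.png

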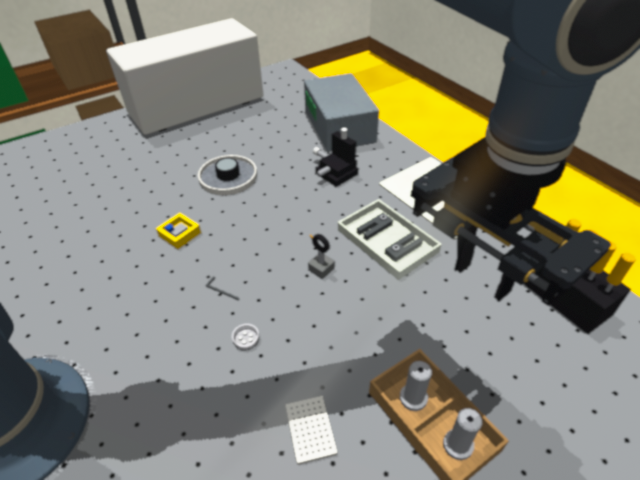

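The pictures show everything in place: the lens in the dish (147,276), both forks flat with screw up in the tray (319,188) and (359,182), and both posts upright in their own bays (497,273) and (543,268). The iris is unmoved at (334,263) and the gripper is clear of everything, so I'm handing in.

```bash
python3 -c "
from h import *
print(order.job_done())"
```

```text
the job is handed in; nothing more can be done
None
```

The table is cleared and the job was handed in at about 46 s of the 128 s allowed; no verdict was reported. I put the lens in the dish first, then stood the two posts in the carton, one per bay, and laid both forks in the tray.

Both cameras agreed to within about 2 mm in the last check:

| Part | Last check |
|---|---|
| Lens | flat, glass up, about 2 mm from the dish centre, top about 33 mm above the table |
| Forks | flat, screw up, about 76 mm apart, upper faces 16–17 mm above the table (18 mm expected) |
| Posts | upright, about 5 mm or less from the bay centres, tops at 83 mm (84 mm expected) |
| Iris | position unchanged to within 1 mm |
| Gripper | clear of everything |

All heights came out 1–2 mm low. The same offset showed before anything was moved, so I put it down to camera calibration. The lens had about 2 mm left to settle when I let it go. No check failed.

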